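# Set out an egg painter's place

## Robot

A 7-joint arm with a two-finger parallel gripper is mounted at the origin on the work surface. World frame = base frame: x ahead of the robot, y to its left, z up, the work surface at z = 0. Lengths are in m, angles in degrees, forces in N, time in s.
With the tool pointing down it reaches from about 0.425 to 0.875 m from the base axis. Payload 4.7 kg.
Tool frame: the origin (TCP) lies midway between the tips of the shut fingers; the grasp point (between the pads) lies 19 mm behind it (env.grip_point_offset is the distance from the TCP to the grasp point, in m); z points along the fingers, y is the line along which they close (so a half turn about z gives the same grasp; the last joint's range is limited). The gripper opens to 87 mm and grips with 3 to 60 N. Pads are 19 mm wide; open, the fingers measure 117 mm over their backs; the gripper's body (75 mm by 190 mm) begins 51 mm behind the grasp point.
Start: joints at [-75.166, 18.392, -4.016, 83.108, 1.295, 78.541, -3.26], TCP at [0.158, 0.631, 0.223] pointing down, gripper open.
Joint ranges: [-163.93, 163.93], [-17.29, 119.83], [-79.2, 71.16], [3.27, 140.29], [-89.18, 269.18], [5.43, 117.66], [-154.24, 154.24]. Speed limits (degrees/s): [147.25, 147.25, 180, 180, 180, 180, 180].

## Interface

Orientations are given as [roll, pitch, yaw] about the fixed x, y, z axes, in that order (R = Rz(yaw) Ry(pitch) Rx(roll)).
In Python, from cell import env gives the robot as it stands.
- The arm moves only by the shell command python3 -m jog 'ROWS' [FORCE]. ROWS is JSON, a list of rows, each a list of 7 numbers: the shift along the tool's x, y, z in m, then the turn, a rotation vector about the tool's x, y, z in rad, then the finger opening in m, from 0 to 0.087. A call has 1 to 12 rows; each row shifts and turns the commanded pose from where the row before left it, along the tool's axes as they then stand; what a row does not reach is not made up. A row lasts 1/12 s, in which the tool goes at most 41.7 mm and 7.16 degrees, less where a joint would pass 70% of its speed; a pose out of reach is approached as far as the arm can. A call is refused whole if a number of a shift passes 0.0417 or a number of a turn 0.125, either way. A call with a gripper value outside its range is refused whole. The fingers move at their own pace and stop on an object; FORCE is the grip in N (left out, the last holds). Time passes only in rows, so rows that do not move let the fingers close. It gives the time, the measured TCP pose, the force, the opening and the grip force at its end, in the units of the state.
- env.get_obs(): the state, without advancing time (a new reading comes with each control period).
- env.read_camera(name): name is "scene" or "top" or "wrist"; returns the picture (400x640x3 uint8, blue, green, red); there is no depth.
- env.get_calibration(name): a dict with "fov_y" (degrees; the focal length in pixels is half the picture's height over the tangent of half this angle, whatever the lens; pixels are square), "cx", "cy" (the principal point, pixels), "pose" (4x4, takes a point from camera to world coordinates). Camera axes: x right, y up, looking along -z (the intrinsics and any distortion apply to the point x, -y, -z); pixel columns grow to the right and rows downward; lengths in m; the calibration is good to about 2 mm. A picture is of the moment at which its call begins: read the wrist's pose just before it. get_calibration takes no time and is no camera call; for the wrist camera it gives the pose at the moment of the call.
- env.sign_off(): hands the job in; it is judged then, once.
The state is a dict: "time_s": time; "qpos": joint angles; "joint_velocities": joint speeds; "effort": joint torques, N m; "tool_pos": TCP position; "tool_rot": TCP orientation; "force": force on the tool from outside, world axes, zero at the start; "wrist_torque": the same for the moment, N m; "grip_width": finger opening in m; "grasp_force": force on a finger pad.
Only numpy, scipy, OpenCV 4.12 (cv2) and the standard library are available. Lean on these libraries where they do the work, as an engineer would, in place of code of your own. Each camera call takes 0.05 s, during which the arm holds its last target. There are 200 camera calls.

## Task

Set out the next egg painter's place, one thing after another in this order: slide the patterned plate flat under the bar of the pattern rest, dark grip staying outside, until it is fully home against the stop; stand the blue paint jar in the middle of the cork coaster; stand the yellow jar on the table half way between the coaster and the egg cup; and last set the egg upright in the egg cup, without dropping it. Let go of each thing before you go on, and leave the red, green and white jars where they stand.

Things in the scene. Friction and masses are not known exactly. Their poses are not given: they have to be found in the camera images.
- pattern_plate: loose wooden plate lying flat, 110 (x) x 80 (y) x 8 mm, red and blue diamonds on top, about 110 g; origin at the centre of its underside. A dark grip block, 24 (x) x 14 mm (y), stands on it, centred 38 mm from the origin towards -x, its top 40 mm above the plate's underside: pinch it across y. The +x end goes under the bar.
- pattern_rest: fixed; origin on the table under the middle of its aluminium bar (along y, x -12 to +12 mm, height 18 to 32 mm). Below it a slot, 96 mm wide between wooden side rails (x -20 to +40 mm, 18 mm high), opens to -x (towards the robot) and ends at a wooden stop, face at x = +40 mm. The plate slides in along +x; home, its front edge is at the stop, its origin at x = -15 mm, y = 0.
- blue_jar: closed paint jar, blue paint in clear plastic, blue disc on its black lid; cylinder 50 mm across, 60 mm high, about 100 g; stands upright; origin at the centre of its underside. To be moved.
- yellow_jar: closed paint jar, yellow paint in clear plastic, yellow disc on its black lid; cylinder 50 mm across, 60 mm high, about 100 g; stands upright; origin at the centre of its underside. To be moved.
- egg: loose white decorated egg with red stripes and an orange band, 64 mm high, flat foot 28 mm across, widest (48 mm) at 28 mm above the foot, about 60 g; it stands upright; origin at the centre of its foot
- coaster: fixed round cork coaster, 80 mm across, 4 mm thick; origin at the centre of its underside (its yaw does not matter)
- egg_cup: fixed dark wooden egg cup, round, 62 mm across at the rim, 24 mm high; flat inner floor 12 mm above the table, mouth 54 mm wide; origin at the centre of its underside, 200 mm from the coaster's. The egg stands on the inner floor with its foot, with about 5 mm play all round
- red_jar: closed paint jar, red paint in clear plastic, red disc on its black lid; cylinder 50 mm across, 60 mm high, about 100 g; stands upright; origin at the centre of its underside. Leave alone.
- green_jar: closed paint jar, green paint in clear plastic, green disc on its black lid; cylinder 50 mm across, 60 mm high, about 100 g; stands upright; origin at the centre of its underside. Leave alone.
- white_jar: closed paint jar, white paint in clear plastic, white disc on its black lid; cylinder 50 mm across, 60 mm high, about 100 g; stands upright; origin at the centre of its underside. Leave alone.
There are look-alikes about, which are no part of the job. Several things have the shape of the coaster; the one meant has the colours described above.

How it is judged:
By the outcome, as a careful person would: the job done as asked, in the order asked, and still so for the second after the job is handed in, with the robot touching nothing.
It also fails if it takes over 128 s, if anything falls off the work surface, if the arm or the gripper's body presses on something with over 40 N, if the wrist force passes 120 N, or if a joint passes its speed limit or range.

## Working session

There is one attempt and no reset: what is moved stays moved. The work goes in short steps, Python scripts to look and compute and a shell command to move; the robot and the scene stay as the last step left them, time stands still between calls to the robot, and variables do not carry over. Pictures are saved under pics/ and viewed, at most 14 in all, crops included, and the job is handed in when it is done.

```bash
ls; mkdir -p pics
python3 - <<'E'
from cell import env
import cv2
for n in ["scene","top"]:
    c=env.get_calibration(n); print(n,{k:(v.tolist() if hasattr(v,'tolist') else v) for k,v in c.items()})
    cv2.imwrite(f"pics/{n}0.png",env.read_camera(n))
o=env.get_obs();print(o['tool_pos'],o['tool_rot'],o['time_s'],o['grip_width'])
E
```

```text
pics
scene {'fov_y': 48.25063974074162, 'cx': 323.4140666510384, 'cy': 195.51202555946136, 'pose': [[0.4181866794485224, -0.6750205452732201, 0.6078381072217036, 1.3103139620803026], [0.9082338663863662, 0.2995191288526306, -0.29223198900913244, -0.4016138881833961], [0.015203456208745643, 0.6742666793713046, 0.7383314296499255, 1.0495661737730875], [0.0, 0.0, 0.0, 1.0]]}
top {'fov_y': 47.78542995901914, 'cx': 319.1040100503416, 'cy': 202.05638911552327, 'pose': [[0.007440992721768324, 0.9888420669902692, -0.14878171318319527, 0.2933930082136385], [-0.9999683129396286, 0.007779107174655936, 0.0016907419195606552, -0.002719006769956519], [0.0028292656269664454, 0.14876441792974962, 0.988868617771863, 1.2296269075944666], [0.0, 0.0, 0.0, 1.0]]}
[0.15748982 0.63012412 0.22156629] [-1.79901429e+02  6.68240320e-03  1.65974641e+02] 0.1 0.086887584075662
```

View pics/scene0.png

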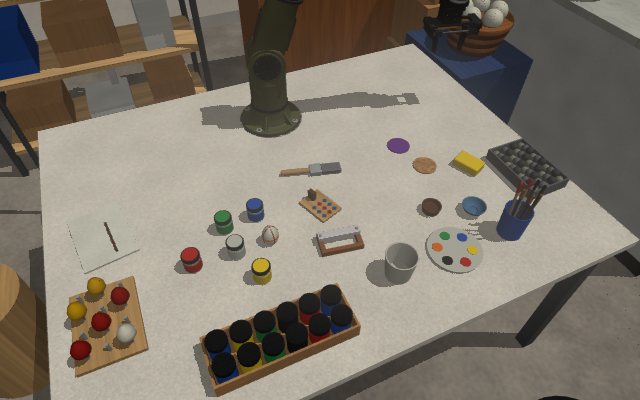

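View pics/top0.png

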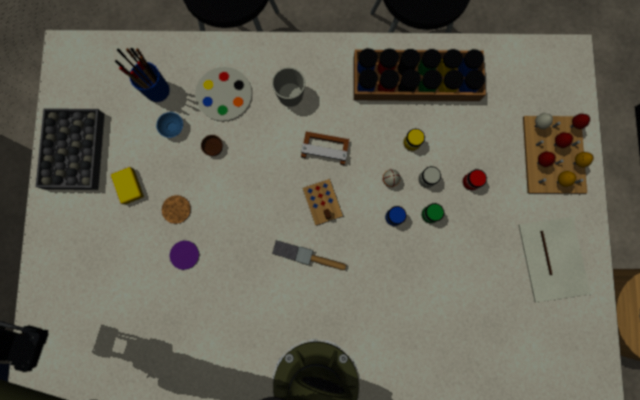

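The top view shows these candidates:
- **Coaster:** cork disc (176,209). The purple disc (184,255) and blue saucer (170,125) are look-alikes.
- **Egg cup:** dark cup (212,146).
- **Jars:** blue (397,215), yellow (415,139), green (433,212), white (430,177), red (475,180). The boxed jars at the top (355–485, 50–95) are look-alikes.
- **Egg:** (391,178).
- **Plate and rest:** plate (323,202), rest (326,148).

Next I'll check these in a close crop.

```bash
cat > h.py <<'E'
import numpy as np, cv2
from cell import env
def K(c):
    f=200/np.tan(np.radians(c['fov_y'])/2); return f
def ray(c,uv):
    P=np.array(c['pose']); f=K(c)
    d=P[:3,:3]@np.array([(uv[0]-c['cx'])/f,-(uv[1]-c['cy'])/f,-1]); return P[:3,3],d
def onz(c,uv,z):
    o,d=ray(c,uv); return (o+d*(z-o[2])/d[2])
def proj(c,p):
    P=np.array(c['pose']); q=P[:3,:3].T@(np.asarray(p)-P[:3,3]); f=K(c)
    return np.array([c['cx']+f*q[0]/-q[2],c['cy']-f*q[1]/-q[2]])
E
python3 - <<'E'
from h import *
t=env.get_calibration('top');s=env.get_calibration('scene')
T=cv2.imread('pics/top0.png')
cv2.imwrite('pics/topcrop.png',cv2.resize(T[120:275,150:500],None,fx=2.28,fy=2.28,interpolation=cv2.INTER_CUBIC))
S=cv2.imread('pics/scene0.png')
cv2.imwrite('pics/scenecrop.png',cv2.resize(S[130:295,170:490],None,fx=2.5,fy=2.5,interpolation=cv2.INTER_CUBIC))
for n,uv,uv2,z in [('coaster',(176,209),(424.5,165),.004),('cup',(212,146),(431,207),.024),('blue',(397,214),(255,203),.06),('yellow',(415.5,138),(261.5,264),.06),('egg',(391,178),(270,235),.03),('white',(430.5,175),(235,240),.06),('green',(433,211),(223,216),.06),('purple',(184,255),(398,145.5),.004)]:
    print(n,onz(t,uv,z).round(4),onz(s,uv2,z).round(4))
E
```

```text
coaster [0.4555 0.3866 0.004 ] [0.4614 0.3851 0.004 ]
cup [0.6284 0.2909 0.024 ] [0.6424 0.2848 0.024 ]
blue [ 0.4394 -0.2083  0.06  ] [ 0.441  -0.2068  0.06  ]
yellow [ 0.6449 -0.2616  0.06  ] [ 0.6509 -0.2604  0.06  ]
egg [ 0.5413 -0.1991  0.03  ] [ 0.5478 -0.2013  0.03  ]
white [ 0.5441 -0.2989  0.06  ] [ 0.5473 -0.3005  0.06  ]
green [ 0.4481 -0.3026  0.06  ] [ 0.4511 -0.3065  0.06  ]
purple [0.3306 0.3583 0.004 ] [0.3387 0.3545 0.004 ]
```

View pics/topcrop.png

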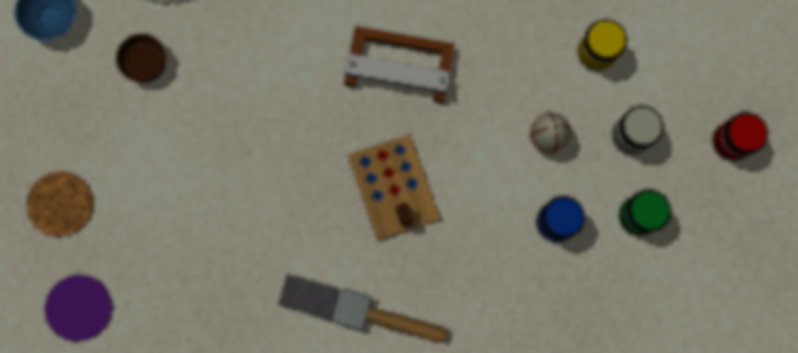

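View pics/scenecrop.png

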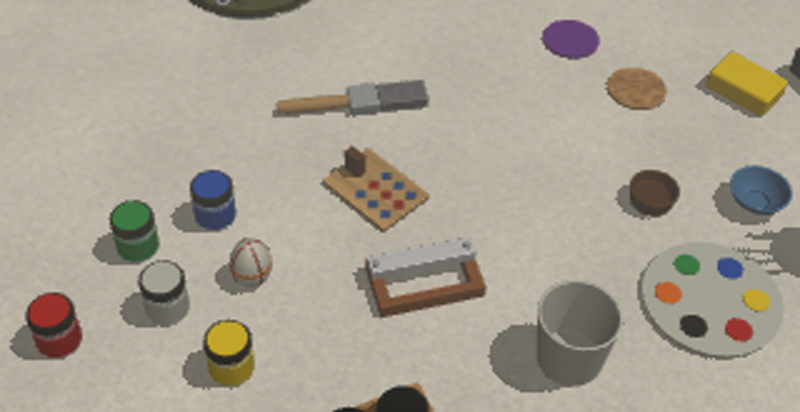

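The crops confirm the cork coaster (about 60,203 in the top crop), the dark cup (142,58), the plate with its grip towards the robot, and the rest with its opening towards -x. The purple disc and blue saucer are ruled out. I'll start from above the coaster and cup and take close views with the wrist camera.

```bash
cat >> h.py <<'E'
from scipy.spatial.transform import Rotation as R
def go(x,y,z,yaw=None,vert=True):
    """tool-frame shift to reach x,y,z (translate first), then turn about tool axes (total, rad)"""
    o=env.get_obs(); r=R.from_euler('xyz',o['tool_rot'],degrees=True)
    d=r.inv().apply(np.array([x,y,z])-o['tool_pos'])
    ps=o['tool_rot'][2] if yaw is None else yaw
    e=min(((r.inv()*R.from_euler('xyz',[180,0,p],degrees=True)).as_rotvec() for p in (ps,ps+180)),key=np.linalg.norm) if yaw is not None and vert else (r.inv()*R.from_euler('xyz',[180,0,ps],degrees=True)).as_rotvec()
    print('at',o['tool_pos'].round(4),o['tool_rot'].round(2),'t',o['time_s'],'shift',d.round(4),'turn',e.round(4),'q',np.round(o['qpos'],1),'grip',round(o['grip_width'],4))
E
python3 - <<'E'
from h import *
c=env.get_calibration('wrist');o=env.get_obs()
r=R.from_euler('xyz',o['tool_rot'],degrees=True).as_matrix()
P=c['pose'];print(c['fov_y'],c['cx'],c['cy'],'cam in tool',r.T@(P[:3,3]-o['tool_pos']),'\n',r.T@P[:3,:3])
go(.54,.338,.28,180)
E
```

```text
66.45448336422879 317.646726649448 201.4254100980649 cam in tool [ 0.07595908  0.00039297 -0.16296704] 
 [[ 1.23304254e-04  9.60347110e-01  2.78807124e-01]
 [ 9.99999824e-01 -2.80193552e-04  5.22866250e-04]
 [ 5.80253051e-04  2.78807011e-01 -9.60346976e-01]]
at [0.1575 0.6301 0.2216] [-1.7990e+02  1.0000e-02  1.6597e+02] t 0.1 shift [-0.4419 -0.1908 -0.0581] turn [-1.700e-03 -1.000e-04 -2.448e-01] q [-75.2  18.4  -4.   83.2   1.3  78.5  -3.3] grip 0.0869
```

```bash
python3 -m jog '[[-0.037,-0.016,-0.005,0,0,0,0.087],[-0.037,-0.016,-0.005,0,0,0,0.087],[-0.037,-0.016,-0.005,0,0,0,0.087],[-0.037,-0.016,-0.005,0,0,0,0.087],[-0.037,-0.016,-0.005,0,0,0,0.087],[-0.037,-0.016,-0.005,0,0,0,0.087],[-0.037,-0.016,-0.005,0,0,0,0.087],[-0.037,-0.016,-0.005,0,0,0,0.087],[-0.037,-0.016,-0.005,0,0,0,0.087],[-0.037,-0.016,-0.005,0,0,0,0.087],[-0.037,-0.016,-0.005,0,0,0,0.087],[-0.037,-0.016,-0.005,0,0,0,0.087]]'
python3 -m jog '[[0,0,0,0,0,0,0.087],[0,0,0,0,0,0,0.087]]'
python3 - <<'E'
from h import *
c=env.get_calibration('wrist');im=env.read_camera('wrist')
cv2.imwrite('pics/w1.png',im)
np.save('w1.npy',np.array([c['fov_y'],c['cx'],c['cy'],*c['pose'].ravel()]))
go(.54,.338,.28,180)
E
```

```text
time_s: 1.1
tool_pos: [0.5429, 0.3352, 0.2825]
tool_rot: [-180.0, -0.0, 166.0]
force: [1.6, 0.5, 0.2]
grip_width: 0.0869
grasp_force: 0.0
time_s: 1.27
tool_pos: [0.5442, 0.3333, 0.2822]
tool_rot: [-179.9, 0.0, 165.6]
force: [-0.5, 0.8, -1.4]
grip_width: 0.0871
grasp_force: 0.0
at [0.5422 0.3359 0.2819] [-1.7997e+02 -6.0000e-02  1.6584e+02] t 1.3167 shift [0.0026 0.0015 0.0019] turn [-0.0004 -0.001  -0.2471] q [-44.   15.8  12.4  80.2  -3.4  84.5  44.2] grip 0.087
```

View pics/w1.png

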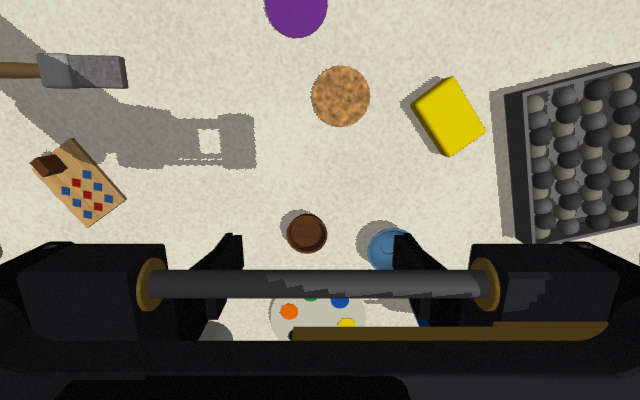

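The wrist view shows the coaster at (341,96), the egg cup at (307,233), and the plate at about (80,183) with its grip at (47,166). I'll fit ellipses to the coaster and cup outlines and cross-check them across cameras.

```bash
cat >> h.py <<'E'
def load(n):
    a=np.load(n); return dict(fov_y=a[0],cx=a[1],cy=a[2],pose=a[3:].reshape(4,4))
def snap(n):
    c=env.get_calibration('wrist');im=env.read_camera('wrist');cv2.imwrite(f'pics/{n}.png',im)
    np.save(n+'.npy',np.array([c['fov_y'],c['cx'],c['cy'],*c['pose'].ravel()])); return c,im
def blob(im,uv,r,fn):
    """largest blob of mask fn(hsv) within r of uv -> ellipse"""
    x0,y0=int(max(uv[0]-r,0)),int(max(uv[1]-r,0)); w=im[y0:int(uv[1]+r),x0:int(uv[0]+r)]
    m=fn(cv2.cvtColor(w,cv2.COLOR_BGR2HSV).astype(int)).astype(np.uint8)
    m=cv2.morphologyEx(m,cv2.MORPH_CLOSE,np.ones((3,3),np.uint8))
    cs,_=cv2.findContours(m,cv2.RETR_EXTERNAL,cv2.CHAIN_APPROX_NONE)
    h=max(cs,key=cv2.contourArea); e=cv2.fitEllipse(cv2.convexHull(h)); return np.array(e[0])+[x0,y0],e[1],h[:,0]+[x0,y0]
E
python3 - <<'E'
from h import *
W=cv2.imread('pics/w1.png');w=load('w1.npy')
T=cv2.imread('pics/top0.png');t=env.get_calibration('top');S=cv2.imread('pics/scene0.png');s=env.get_calibration('scene')
cork=lambda h:(h[...,1]>90)&(h[...,0]<20)
dark=lambda h:(h[...,1]>85)&(h[...,2]<140)&(h[...,0]<20)
for n,z,l in [('cork',.004,[(W,w,(341,96),40),(T,t,(176,209),22),(S,s,(424,165),18)]),('cup',.02,[(W,w,(307,233),30),(T,t,(212,146),16),(S,s,(431,207),16)])]:
    for im,c,uv,r in l:
        e=blob(im,uv,r,cork if n=='cork' else dark); print(n,e[0].round(1),np.round(e[1],1),onz(c,e[0],z).round(4))
E
```

```text
cork [340.5  95.9] [57.7 61.1] [0.4571 0.3877 0.004 ]
cork [175.7 209.1] [28. 29.] [0.4553 0.3875 0.004 ]
cork [424.3 165. ] [15.7 22.9] [0.4609 0.3847 0.004 ]
cup [306.3 233.5] [39.1 40.3] [0.6345 0.2925 0.02  ]
cup [211.8 145.2] [20.4 20.7] [0.6318 0.2926 0.02  ]
cup [429.9 206. ] [10.4 18.7] [0.6352 0.2867 0.02  ]
```

Run:
```python
from h import *
t=env.get_calibration('top')
for q in [(348,155),(410,135),(441,220),(380,240),(394.75,187.5)]: print('plate',onz(t,(q[0]/2.28+150,q[1]/2.28+120),.008).round(4))
for q in [(345,65),(450,82)]: print('bar',onz(t,(q[0]/2.28+150,q[1]/2.28+120),.032).round(4))
go(.665,0.02,.26,180)
```

```text
plate [0.516  0.0408 0.008 ]
plate [ 0.5411 -0.0339  0.008 ]
plate [ 0.438  -0.0713  0.008 ]
plate [0.4134 0.0013 0.008 ]
plate [ 0.4768 -0.0158  0.008 ]
bar [0.6211 0.0449 0.032 ]
bar [ 0.6012 -0.0808  0.032 ]
at [0.5422 0.3359 0.2819] [-1.7997e+02 -6.0000e-02  1.6584e+02] t 1.3167 shift [-0.1964 -0.2762  0.0219] turn [-0.0004 -0.001  -0.2471] q [-44.   15.8  12.4  80.2  -3.4  84.5  44.2] grip 0.087
```

```bash
python3 -m jog '[[-0.02,-0.028,0.002,0,0,0,0.087],[-0.02,-0.028,0.002,0,0,0,0.087],[-0.02,-0.028,0.002,0,0,0,0.087],[-0.02,-0.028,0.002,0,0,0,0.087],[-0.02,-0.028,0.002,0,0,0,0.087],[-0.02,-0.028,0.002,0,0,0,0.087],[-0.02,-0.028,0.002,0,0,0,0.087],[-0.02,-0.028,0.002,0,0,0,0.087],[-0.02,-0.028,0.002,0,0,0,0.087],[-0.02,-0.028,0.002,0,0,0,0.087],[0,0,0,0,0,0,0.087],[0,0,0,0,0,0,0.087]]'
python3 - <<'E'
from h import *
snap('w2'); go(.44,-.03,.1,200)
E
```

```text
time_s: 2.32
tool_pos: [0.6676, 0.0155, 0.2617]
tool_rot: [-180.0, -0.1, 165.8]
force: [0.3, 1.2, -0.6]
grip_width: 0.0867
grasp_force: 0.0
at [0.6675 0.0183 0.2619] [ 1.7994e+02 -9.0000e-02  1.6604e+02] t 2.3667 shift [ 0.2089 -0.1019  0.1621] turn [ 0.0015 -0.0013 -0.5927] q [-20.4  20.5  22.4  77.6  -7.8  83.5  77.6] grip 0.0872
```

View pics/w2.png

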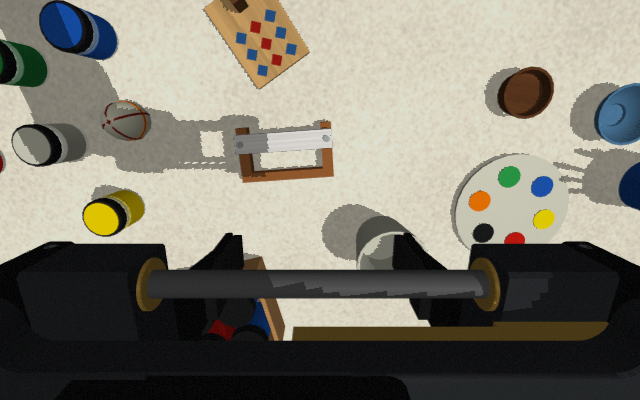

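The rest is at about (285,150), with its opening up in the picture towards the robot. The egg is at (126,119). I'll zoom in on the rest and the plate.

Run:
```python
from h import *
W=cv2.imread('pics/w2.png')
cv2.imwrite('pics/w2c.png',cv2.resize(W[0:195,195:345],None,fx=3,fy=3,interpolation=cv2.INTER_CUBIC))
```

```text
(no output)
```

View pics/w2c.png

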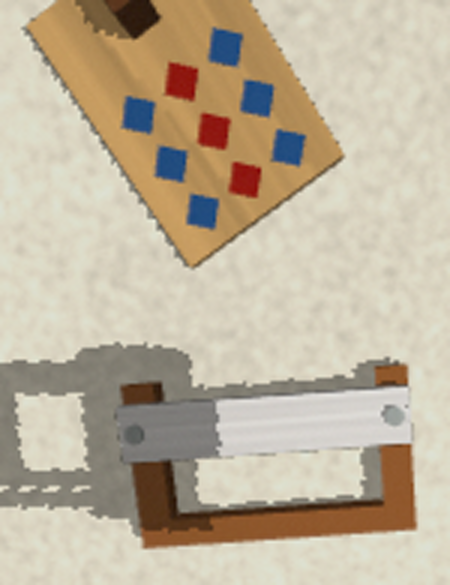

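Run:
```python
from h import *
from scipy.optimize import least_squares
w=load('w2.npy'); px=lambda q:np.array([q[0]/3+195-.33,q[1]/3-.33])
def fit(name,pts,x0):
    def P(v):
        c,s=np.cos(v[2]),np.sin(v[2]); out=[]
        for l,q in pts:
            l=np.array([a(v) if callable(a) else a for a in l]); out.append(proj(w,[v[0]+c*l[0]-s*l[1],v[1]+s*l[0]+c*l[1],l[2]])-px(q))
        return np.ravel(out)
    r=least_squares(P,x0); print(name,r.x[:2].round(4),np.degrees(r.x[2]).round(2),r.x[3:],'res px',r.fun.reshape(-1,2).round(1).tolist())
L=lambda v:v[3]; mL=lambda v:-v[3]
fit('rest',[((.04,-.048,.018),(178,514)),((.04,.048,.018),(382,500)),((-.02,-.048,.018),(160,383)),((-.02,.048,.018),(376,366)),((-.012,mL,.032),(116,407)),((.012,mL,.032),(122,462)),((-.012,L,.032),(408,386)),((.012,L,.032),(411,441))],[.61,-.02,-.16,.06])
fit('plate',[((.055,-.04,.008),(192,267)),((.055,.04,.008),(344,156)),((-.055,-.04,.008),(27,27))],[.477,-.016,.35])
go(.44,-.03,.1,200)
```

```text
rest [ 0.6161 -0.0162] -10.06 [0.0616036] res px [[-1.9, 1.4], [1.0, 1.1], [-2.0, -0.5], [-0.1, -0.3], [0.3, -0.7], [1.1, 0.0], [0.6, -0.9], [0.7, 0.1]]
plate [ 0.4817 -0.0133] 19.57 [] res px [[-0.3, 0.6], [0.6, -0.3], [-0.2, -0.2]]
at [0.6675 0.0183 0.2619] [ 1.7994e+02 -9.0000e-02  1.6604e+02] t 2.3667 shift [ 0.2089 -0.1019  0.1621] turn [ 0.0015 -0.0013 -0.5927] q [-20.4  20.5  22.4  77.6  -7.8  83.5  77.6] grip 0.0872
```

```bash
python3 - <<'E'
from h import *
go(.446,-.026,.12,199.6)
E
python3 -m jog '[[0.02,-0.0098,0.014,0,0,0,0.087],[0.02,-0.0098,0.014,0,0,0,0.087],[0.02,-0.0098,0.014,0,0,0,0.087],[0.02,-0.0098,0.014,0,0,0,0.087],[0.02,-0.0098,0.014,0,0,0,0.087],[0.02,-0.0098,0.014,0,0,0,0.087],[0.02,-0.0098,0.014,0,0,0,0.087],[0.02,-0.0098,0.014,0,0,0,0.087],[0.02,-0.0098,0.014,0,0,0,0.087],[0.02,-0.0098,0.014,0,0,0,0.087],[0,0,0,0,0,0,0.087]]'
python3 -m jog '[[0,0,0,0,0,-0.117,0.087],[0,0,0,0,0,-0.117,0.087],[0,0,0,0,0,-0.117,0.087],[0,0,0,0,0,-0.117,0.087],[0,0,0,0,0,-0.117,0.087],[0,0,0,0,0,0,0.087],[0,0,0,0,0,0,0.087]]'
python3 - <<'E'
from h import *
snap('w3')
go(.446,-.026,.012,199.6)
E
```

```text
at [0.6675 0.0183 0.2619] [ 1.7994e+02 -9.0000e-02  1.6604e+02] t 2.3667 shift [ 0.204  -0.0965  0.1421] turn [ 0.0015 -0.0013 -0.5857] q [-20.4  20.5  22.4  77.6  -7.8  83.5  77.6] grip 0.0872
time_s: 3.28
tool_pos: [0.4437, -0.028, 0.1193]
tool_rot: [-180.0, -0.5, 166.2]
force: [-1.2, 0.6, -0.8]
grip_width: 0.0874
grasp_force: 0.0
time_s: 3.87
tool_pos: [0.4505, -0.028, 0.1229]
tool_rot: [180.0, 0.0, -160.5]
force: [0.4, 0.3, 0.4]
grip_width: 0.087
grasp_force: 0.0
at [ 0.4504 -0.0284  0.1229] [ 1.7999e+02  4.0000e-02 -1.6053e+02] t 3.9167 shift [0.0035 0.0037 0.1109] turn [ 0.0003  0.0008 -0.0023] q [-23.2  -2.3  23.1 118.1   1.   63.9 109. ] grip 0.0867
```

View pics/w3.png

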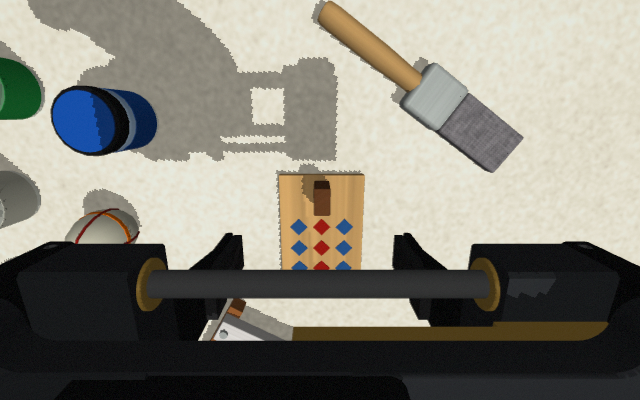

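Run:
```python
from h import *
w=load('w3.npy');W=cv2.imread('pics/w3.png')
print(onz(w,(322,202),.04)); print('rear corners',onz(w,(279,174.5),.008),onz(w,(364.5,174.5),.008))
print(W[176:222:2,322].tolist())
```

```text
[ 0.44559674 -0.0259341   0.04      ]
rear corners [ 0.44262365 -0.06874064  0.008     ] [0.41624157 0.00572162 0.008     ]
[[56, 90, 116], [54, 91, 115], [43, 72, 94], [14, 25, 43], [14, 23, 40], [13, 24, 41], [18, 30, 47], [31, 56, 93], [32, 58, 95], [34, 60, 98], [33, 58, 96], [34, 60, 98], [35, 62, 102], [35, 60, 101], [29, 58, 96], [32, 60, 98], [31, 58, 98], [33, 61, 99], [32, 60, 99], [32, 61, 98], [92, 152, 193], [93, 150, 193], [19, 26, 153]]
```

```bash
python3 -m jog '[[0.003,0.0035,0.018,0,0,0,0.06],[0,0,0.03,0,0,0,0.05],[0,0,0.03,0,0,0,0.04],[0,0,0.02,0,0,0,0.035],[0,0,0.0125,0,0,0,0.03],[0,0,0,0,0,0,0.03],[0,0,0,0,0,0,0.03]]'
python3 -m jog '[[0,0,0,0,0,0,0],[0,0,0,0,0,0,0],[0,0,0,0,0,0,0],[0,0,0,0,0,0,0],[0,0,0,0,0,0,0],[0,0,0,0,0,0,0]]' 20
python3 - <<'E'
from h import *
c,s=np.cos(np.radians(-9.8)),np.sin(np.radians(-9.8))
for d in (-.115,-.055,-.03,-.015): # plate origin local x in rest frame; grip at -.038 more
    p=np.array([.616,-.016])+np.array([c,s])*(d-.038); print(d,p.round(4)); 
p=np.array([.616,-.016])+np.array([c,s])*(-.095-.038);go(p[0],p[1],.0115,-9.8)
E
```

```text
time_s: 4.5
tool_pos: [0.446, -0.0273, 0.012]
tool_rot: [180.0, -0.1, -160.6]
force: [0.2, 0.9, 0.9]
grip_width: 0.0481
grasp_force: 0.0
time_s: 5.0
tool_pos: [0.4464, -0.0273, 0.0125]
tool_rot: [180.0, 0.0, -160.5]
force: [-0.6, -0.1, 3.4]
grip_width: 0.0139
grasp_force: 20.0
-0.115 [0.4652 0.01  ]
-0.055 [ 5.244e-01 -2.000e-04]
-0.03 [ 0.549  -0.0044]
-0.015 [ 0.5638 -0.007 ]
at [ 0.4464 -0.0273  0.0125] [ 1.7997e+02  4.0000e-02 -1.6050e+02] t 5.0 shift [-0.0476  0.0191  0.0011] turn [0.0007 0.0006 0.5113] q [-22.4   6.8  23.6 124.3  -3.6  49.5 112.9] grip 0.0139
```

```bash
python3 -m jog '[[0,0,-0.001,0,0,0.0,0],[-0.0095,0.0038,0,0,0,0,0],[-0.0095,0.0038,0,0,0,0,0],[-0.0095,0.0038,0,0,0,0,0],[-0.0095,0.0038,0,0,0,0,0],[-0.0095,0.0038,0,0,0,0,0],[0,0,0,0,0,0.085,0],[0,0,0,0,0,0.085,0],[0,0,0,0,0,0.085,0],[0,0,0,0,0,0.085,0],[0,0,0,0,0,0.085,0],[0,0,0,0,0,0.085,0]]'
python3 -m jog '[[0,0,0,0,0,0,0],[0,0,0,0,0,0,0]]'
python3 - <<'E'
from h import *
c,s=np.cos(np.radians(-9.8)),np.sin(np.radians(-9.8))
p=np.array([.616,-.016])+np.array([c,s])*(-.015-.038);go(p[0],p[1],.0115,-9.8)
T=env.read_camera('top');cv2.imwrite('pics/top1.png',cv2.resize(T[120:240,280:370],None,fx=5,fy=5,interpolation=cv2.INTER_CUBIC))
S=env.read_camera('scene');cv2.imwrite('pics/s1.png',cv2.resize(S[170:270,270:390],None,fx=6,fy=6,interpolation=cv2.INTER_CUBIC))
E
```

```text
time_s: 6.0
tool_pos: [0.4852, 0.0067, 0.0129]
tool_rot: [-180.0, -0.0, 170.1]
force: [0.6, -0.7, -0.7]
grip_width: 0.0139
grasp_force: 19.9
time_s: 6.17
tool_pos: [0.485, 0.0066, 0.0129]
tool_rot: [-180.0, -0.0, 170.4]
force: [-0.1, 0.2, -1.5]
grip_width: 0.0134
grasp_force: 20.0
at [0.485  0.0066 0.0129] [-179.99   -0.    170.45] t 6.1667 shift [-0.0799 -0.0003  0.0014] turn [-0.0002 -0.      0.0043] q [-27.4  11.5  25.5 119.4  -6.4  50.4  82.1] grip 0.0134
```

View pics/s1.png

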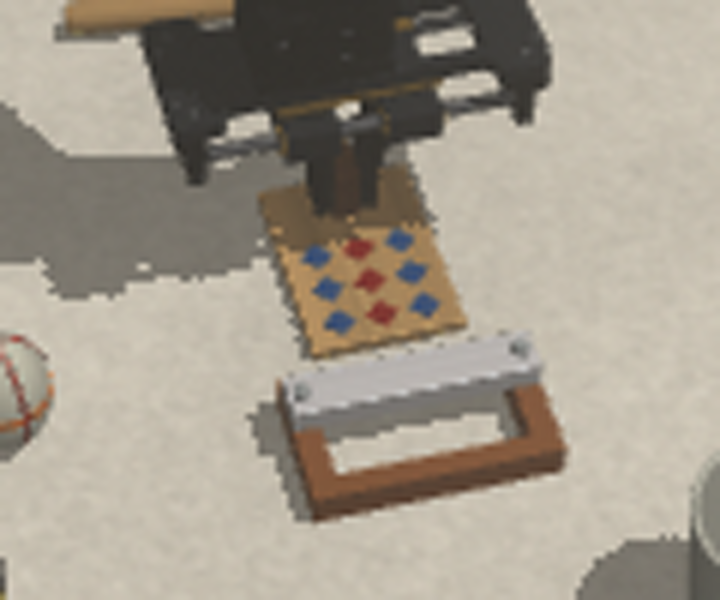

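The plate is lined up with the slot. Its front corners are at (315,357) and (465,325) in the crop, square to the bar, so I can slide it in.

```bash
python3 -m jog '[[-0.01,0,0,0,0,0,0],[-0.01,0,0,0,0,0,0],[-0.01,0,0,0,0,0,0],[-0.01,0,0,0,0,0,0],[-0.01,0,0,0,0,0,0],[-0.01,0,0,0,0,0,0],[-0.007,0,0,0,0,0,0],[0,0,0,0,0,0,0]]'
python3 -m jog '[[-0.004,0,0,0,0,0,0],[-0.004,0,0,0,0,0,0],[-0.002,0,0,0,0,0,0],[0,0,0,0,0,0,0]]'
python3 -m jog '[[-0.002,0,0,0,0,0,0],[-0.002,0,0,0,0,0,0],[0,0,0,0,0,0,0]]'
```

```text
time_s: 6.93
tool_pos: [0.5526, -0.0058, 0.0132]
tool_rot: [-180.0, 0.1, 170.2]
force: [0.6, -0.7, -0.2]
grip_width: 0.0139
grasp_force: 20.0
time_s: 7.27
tool_pos: [0.5609, -0.0069, 0.0131]
tool_rot: [180.0, 0.0, 170.3]
force: [-0.1, 0.5, -0.6]
grip_width: 0.0138
grasp_force: 20.0
time_s: 7.52
tool_pos: [0.5645, -0.0075, 0.013]
tool_rot: [180.0, -0.0, 170.3]
force: [0.7, 0.6, -1.3]
grip_width: 0.014
grasp_force: 20.0
```

```bash
python3 -m jog '[[0,0,0.001,0,0,0,0],[-0.002,0,0,0,0,0,0],[0,0,0,0,0,0,0]]'
python3 -m jog '[[-0.002,0,0,0,0,0,0],[0,0,0,0,0,0,0]]'
python3 -m jog '[[-0.002,0,0,0,0,0,0],[0,0,0,0,0,0,0]]'
```

```text
time_s: 7.77
tool_pos: [0.5645, -0.0074, 0.0126]
tool_rot: [180.0, -0.3, 170.3]
force: [-7.9, 0.2, 8.9]
grip_width: 0.0137
grasp_force: 20.0
time_s: 7.93
tool_pos: [0.5646, -0.0074, 0.0125]
tool_rot: [180.0, -0.5, 170.3]
force: [-12.5, 1.6, 13.2]
grip_width: 0.0139
grasp_force: 20.0
time_s: 8.1
tool_pos: [0.5648, -0.0075, 0.0124]
tool_rot: [180.0, -0.7, 170.3]
force: [-16.5, 1.8, 17.5]
grip_width: 0.0138
grasp_force: 20.0
```

```bash
python3 -m jog '[[0.003,0,0,0,0,0,0],[0.003,0,-0.0005,0,0,0,0],[0,0,0,0,0,0,0]]'
python3 -m jog '[[0,0,0,0,0,0,0.035],[0,0,0,0,0,0,0.035],[0,0,0,0,0,0,0.035],[0,0,-0.02,0,0,0,0.035],[0,0,-0.03,0,0,0,0.035],[0,0,-0.04,0,0,0,0.05],[0,0,-0.04,0,0,0,0.087],[0,0,-0.04,0,0,0,0.087]]'
python3 -m jog '[[-0.035,0.0,-0.02,0,0,0,0.087],[-0.035,0,-0.01,0,0,0,0.087],[-0.025,0,0,0,0,0,0.087],[0,0,0,0,0,0,0.087],[0,0,0,0,0,0,0.087]]'
python3 - <<'E'
from h import *
c,W=snap('w4'); go(.44,-.208,.2,170)
cv2.imwrite('pics/w4c.png',W[0:245])
E
```

```text
time_s: 8.35
tool_pos: [0.5642, -0.0075, 0.0126]
tool_rot: [180.0, 0.0, 170.3]
force: [0.2, 0.6, -1.3]
grip_width: 0.0141
grasp_force: 20.0
time_s: 9.02
tool_pos: [0.5644, -0.0079, 0.1843]
tool_rot: [-180.0, 0.0, 170.2]
force: [1.0, 0.4, -0.7]
grip_width: 0.0481
grasp_force: 0.0
time_s: 9.43
tool_pos: [0.6586, -0.0241, 0.2116]
tool_rot: [-179.9, -0.1, 170.2]
force: [-1.1, 0.6, 0.4]
grip_width: 0.0801
grasp_force: 0.0
at [ 0.6576 -0.0239  0.2116] [-1.7995e+02 -1.0000e-01  1.7024e+02] t 9.4833 shift [ 0.1832 -0.2183  0.0121] turn [-0.0008 -0.0018  0.0042] q [-21.8  21.   28.2  83.6  -9.9  78.   87.2] grip 0.0827
```

View pics/w4c.png

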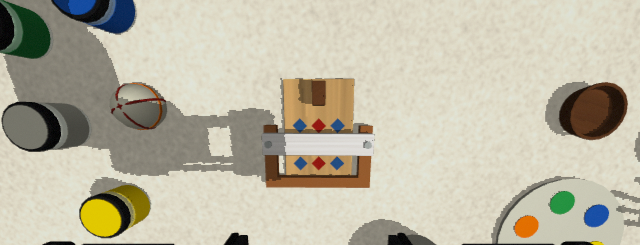

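Run:
```python
from h import *
w=load('w4.npy');W=cv2.imread('pics/w4.png')
for r in list(range(74,82))+list(range(164,192)): print(r,W[r,300].tolist(),W[r,345].tolist())
```

```text
74 [194, 213, 219] [200, 219, 224]
75 [196, 217, 221] [200, 219, 222]
76 [193, 212, 219] [196, 217, 221]
77 [189, 207, 214] [191, 207, 215]
78 [114, 125, 131] [144, 162, 171]
79 [56, 89, 114] [79, 128, 162]
80 [54, 85, 107] [82, 134, 169]
81 [53, 84, 108] [84, 135, 171]
164 [127, 75, 31] [92, 146, 185]
165 [127, 77, 33] [92, 146, 187]
166 [129, 76, 34] [91, 146, 187]
167 [130, 78, 34] [89, 143, 184]
168 [128, 77, 36] [90, 145, 185]
169 [125, 89, 71] [92, 146, 187]
170 [100, 135, 161] [90, 145, 186]
171 [94, 151, 192] [88, 144, 185]
172 [95, 151, 192] [88, 145, 185]
173 [96, 152, 193] [89, 144, 185]
174 [92, 147, 188] [87, 141, 181]
175 [31, 53, 74] [29, 52, 73]
176 [20, 37, 62] [14, 34, 60]
177 [27, 53, 89] [24, 44, 73]
178 [44, 89, 145] [45, 89, 148]
179 [45, 88, 145] [44, 90, 148]
180 [45, 90, 145] [46, 90, 148]
181 [44, 88, 145] [47, 91, 148]
182 [43, 86, 144] [44, 89, 148]
183 [47, 90, 146] [45, 91, 149]
184 [45, 88, 145] [44, 91, 149]
185 [44, 88, 144] [45, 90, 148]
186 [55, 96, 148] [48, 92, 150]
187 [126, 156, 184] [100, 135, 175]
188 [191, 212, 218] [201, 220, 225]
189 [196, 214, 220] [201, 219, 224]
190 [201, 220, 223] [204, 221, 225]
191 [204, 223, 225] [211, 226, 226]
```

Run:
```python
from h import *
w=load('w4.npy')
for u in (300,345):
    a=onz(w,(u,177.2),.018); b=onz(w,(u,174.7),.008); r=onz(w,(u,78.3),.008); print('gap x',(a-b)[:2]*1000,'len',np.linalg.norm(b-r)*1000)
W=cv2.imread('pics/w4.png')
b=blob(W,(98,5),60,lambda h:(h[...,0]>95)&(h[...,0]<125)&(h[...,1]>120));print(b[0],b[1])
for n,uv in [('yellowlid',(101,217)),('white lid',(30,127))]: print(n,onz(w,uv,.06))
go(.44,-.208,.2,170)
```

```text
gap x [1.13015562 0.37173741] len 109.58924343145951
gap x [ 0.8970769  -0.98113656] len 109.5779203240189
[114.56243134  15.76667213] (32.99632263183594, 44.606658935546875)
yellowlid [ 0.65106288 -0.26258978  0.06      ]
white lid [ 0.54811683 -0.29819014  0.06      ]
at [ 0.6576 -0.0239  0.2116] [-1.7995e+02 -1.0000e-01  1.7024e+02] t 9.4833 shift [ 0.1832 -0.2183  0.0121] turn [-0.0008 -0.0018  0.0042] q [-21.8  21.   28.2  83.6  -9.9  78.   87.2] grip 0.0827
```

The plate is home: the edge gap is within a pixel and the stop force built up when I pushed. Next is the blue jar.

```bash
python3 -m jog '[[0.0165,-0.0218,0.001,0,0,0,0.087],[0.0165,-0.0218,0.001,0,0,0,0.087],[0.0165,-0.0218,0.001,0,0,0,0.087],[0.0165,-0.0218,0.001,0,0,0,0.087],[0.0165,-0.0218,0.001,0,0,0,0.087],[0.0165,-0.0218,0.001,0,0,0,0.087],[0.0165,-0.0218,0.001,0,0,0,0.087],[0.0165,-0.0218,0.001,0,0,0,0.087],[0.0165,-0.0218,0.001,0,0,0,0.087],[0.0165,-0.0218,0.001,0,0,0,0.087],[0,0,0,0,0,0,0.087],[0,0,0,0,0,0,0.087]]'
python3 - <<'E'
from h import *
w,W=snap('w5'); u=proj(w,[.441,-.207,.06]);print(u)
b=blob(W,u,50,lambda h:(h[...,0]>95)&(h[...,0]<125)&(h[...,1]>120)&(h[...,2]>60));print(b[0],b[1],onz(w,b[0],.06))
go(.441,-.207,.02,170)
E
```

```text
time_s: 10.48
tool_pos: [0.4568, -0.2111, 0.2026]
tool_rot: [179.9, 0.0, 170.1]
force: [0.2, 0.2, 0.3]
grip_width: 0.087
grasp_force: 0.0
[318.50395922 173.90710188]
[316.77109528 173.37222672] (42.228546142578125, 42.69401931762695) [ 0.44015475 -0.20863816  0.06      ]
at [ 0.458  -0.21    0.2026] [1.7988e+02 4.0000e-02 1.7025e+02] t 10.5333 shift [ 0.0174 -0.0003  0.1826] turn [0.002  0.0007 0.0044] q [-13.7   0.3  35.8 106.3  -0.3  73.4 102.5] grip 0.0871
```

View pics/w5.png

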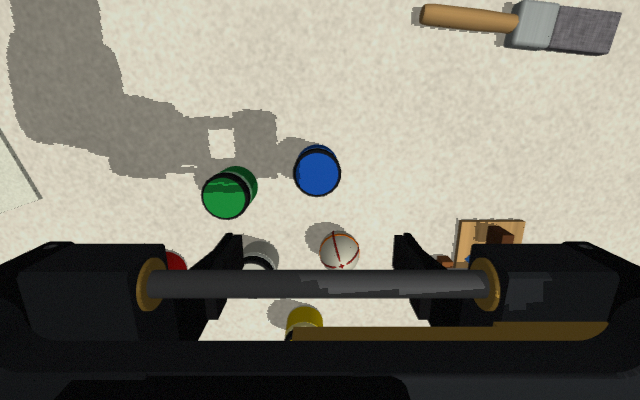

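The blue disc is centred at (317,173), which gives a jar position of (0.440, -0.209). The green jar at (227,195) leaves enough room for the fingers.

```bash
python3 -m jog '[[0.018,-0.0017,0.02,0,0,0,0.075],[0,0,0.035,0,0,0,0.075],[0,0,0.035,0,0,0,0.075],[0,0,0.035,0,0,0,0.075],[0,0,0.03,0,0,0,0.075],[0,0,0.02,0,0,0,0.075],[0,0,0.01,0,0,0,0.075],[0,0,0,0,0,0,0.075]]'
python3 -m jog '[[0,0,0,0,0,0,0.04],[0,0,0,0,0,0,0.04],[0,0,0,0,0,0,0.04],[0,0,0,0,0,0,0.04],[0,0,0,0,0,0,0.04]]' 20
python3 -m jog '[[0,0,-0.01,0,0,0,0.04],[0,0,-0.03,0,0,0,0.04],[0,0,-0.03,0,0,0,0.04],[0,0,-0.03,0,0,0,0.04],[0,0,-0.03,0,0,0,0.04],[0,0,0,0,0,0,0.04]]'
python3 - <<'E'
from h import *
go(.457,.388,.15)
E
```

```text
time_s: 11.2
tool_pos: [0.4393, -0.2075, 0.0154]
tool_rot: [180.0, -0.3, 170.4]
force: [0.7, 0.6, -0.3]
grip_width: 0.0753
grasp_force: 0.0
time_s: 11.62
tool_pos: [0.4414, -0.2094, 0.0185]
tool_rot: [180.0, 0.1, 170.3]
force: [1.0, 0.5, 4.9]
grip_width: 0.0493
grasp_force: 18.7
time_s: 12.12
tool_pos: [0.4441, -0.2111, 0.1541]
tool_rot: [180.0, 0.6, 170.2]
force: [1.6, -1.5, -0.3]
grip_width: 0.0496
grasp_force: 20.0
at [ 0.4441 -0.2111  0.1541] [179.99   0.63 170.23] t 12.1167 shift [0.089  0.5926 0.0032] turn [0.0001 0.011  0.    ] q [-14.    0.5  36.9 111.9  -0.5  67.1 103.4] grip 0.0496
```

```bash
python3 -m jog '[[0.0,0.015,0,0,0,0,0.04],[0,0.025,0,0,0,0,0.04],[0.00,0.034,0,0,0,0,0.04],[0.0,0.034,0,0,0,0,0.04],[0.0,0.034,0,0,0,0,0.04],[0.0,0.034,0,0,0,0,0.04],[0.0,0.034,0,0,0,0,0.04],[0.005,0.034,0,0,0,0,0.04],[0.006,0.034,0,0,0,0,0.04],[0.006,0.034,0,0,0,0,0.04],[0.006,0.034,0,0,0,0,0.04],[0.006,0.034,0,0,0,0,0.04]]'
python3 -m jog '[[0.006,0.034,0,0,0,0,0.04],[0.006,0.034,0,0,0,0,0.04],[0.006,0.034,0,0,0,0,0.04],[0.006,0.034,0,0,0,0,0.04],[0.006,0.034,0,0,0,0,0.04],[0.006,0.025,0,0,0,0,0.04],[0.006,0.015,0,0,0,0,0.04],[0,0,0,0,0,0,0.04],[0,0,0,0,0,0,0.04]]'
python3 - <<'E'
from h import *
w,W=snap('w6'); go(.457,.388,.021,170)
m=lambda h:(h[...,1]>90)&(h[...,0]<20)
u=proj(w,[.457,.388,.004]);print(u)
b=blob(W,u,60,m);print(b[0],b[1],onz(w,b[0],.004))
E
```

```text
time_s: 13.12
tool_pos: [0.4757, 0.1715, 0.1477]
tool_rot: [-180.0, 0.0, 170.2]
force: [-0.1, 0.2, -1.5]
grip_width: 0.0496
grasp_force: 20.0
time_s: 13.87
tool_pos: [0.4698, 0.384, 0.1472]
tool_rot: [-179.9, -0.0, 170.3]
force: [0.5, 0.0, -2.3]
grip_width: 0.0492
grasp_force: 20.0
at [0.4706 0.3826 0.1473] [-1.7989e+02  1.0000e-02  1.7021e+02] t 13.9167 shift [0.0144 0.0033 0.1263] turn [-0.0019  0.0003  0.0037] q [-47.6  15.7   7.1  95.4  -2.   69.   40.1] grip 0.0498
[319.49876446 176.76106162]
[319.33428574 176.48151398] (75.745849609375, 77.3060073852539) [0.45668592 0.38788275 0.004     ]
```

View pics/w6.png

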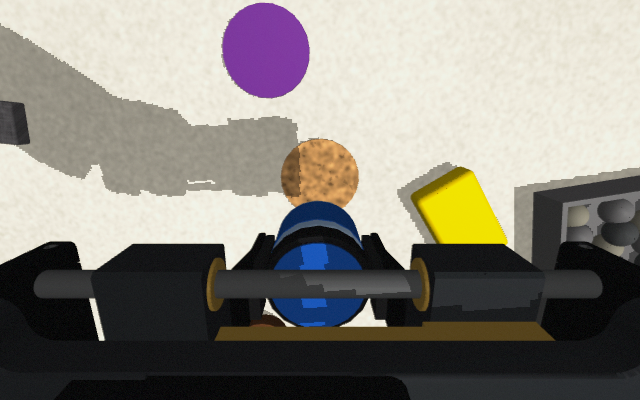

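```bash
python3 -m jog '[[0.007,0.0014,0.01,0,0,0,0.04],[0.007,0.0014,0.025,0,0,0,0.04],[0,0,0.025,0,0,0,0.04],[0,0,0.025,0,0,0,0.04],[0,0,0.02,0,0,0,0.04],[0,0,0.01,0,0,0,0.04],[0,0,0.005,0,0,0,0.04],[0,0,0,0,0,0,0.04],[0,0,0,0,0,0,0.04]]'
python3 - <<'E'
from h import *
go(.4572,.3878,.0215,170)
E
python3 -m jog '[[0,0,0.002,0,0,0,0.04],[0,0,0,0,0,0,0.04],[0,0,0,0,0,0,0.04]]'
```

```text
time_s: 14.67
tool_pos: [0.4577, 0.3894, 0.0285]
tool_rot: [179.9, 0.1, 170.2]
force: [-0.2, -0.2, -1.0]
grip_width: 0.0497
grasp_force: 20.0
at [0.4577 0.3894 0.0285] [1.7994e+02 5.0000e-02 1.7023e+02] t 14.6667 shift [ 0.0002 -0.0016  0.007 ] turn [0.001  0.0009 0.0039] q [-48.1  21.9   6.2 102.3  -2.8  55.9  39.4] grip 0.0497
time_s: 14.92
tool_pos: [0.4575, 0.3898, 0.0265]
tool_rot: [179.9, 0.1, 170.3]
force: [-0.3, 0.6, -1.5]
grip_width: 0.0493
grasp_force: 20.0
```

```bash
python3 -m jog '[[0,-0.001,0.002,0,0,0,0.04],[0,-0.001,0.001,0,0,0,0.04],[0,0,0,0,0,0,0.04]]'
python3 -m jog '[[0,0,0.001,0,0,0,0.04],[0,0,0,0,0,0,0.04]]'
python3 -m jog '[[0,0,0.001,0,0,0,0.04],[0,0,0,0,0,0,0.04]]'
```

```text
time_s: 15.17
tool_pos: [0.4567, 0.3873, 0.0226]
tool_rot: [180.0, 0.0, 170.3]
force: [0.4, 0.1, -1.2]
grip_width: 0.0496
grasp_force: 20.0
time_s: 15.33
tool_pos: [0.4567, 0.3873, 0.0226]
tool_rot: [-180.0, -0.0, 170.3]
force: [-1.5, -0.9, 5.5]
grip_width: 0.0491
grasp_force: 20.0
time_s: 15.5
tool_pos: [0.4567, 0.3874, 0.0225]
tool_rot: [-180.0, -0.0, 170.3]
force: [-4.1, -3.7, 11.1]
grip_width: 0.0498
grasp_force: 20.0
```

```bash
python3 -m jog '[[0,0,-0.0015,0,0,0,0.05],[0,0,0,0,0,0,0.075],[0,0,0,0,0,0,0.075],[0,0,0,0,0,0,0.075],[0,0,-0.02,0,0,0,0.08],[0,0,-0.035,0,0,0,0.087],[0,0,-0.04,0,0,0,0.087],[0,0,-0.04,0,0,0,0.087],[-0.015,0,-0.03,0,0,0,0.087],[-0.015,0,-0.02,0,0,0,0.087],[0,0,0,0,0,0,0.087],[0,0,0,0,0,0,0.087]]'
python3 - <<'E'
from h import *
w,W=snap('w7')
u=proj(w,[.457,.388,.06]);print(u,proj(w,[.457,.388,.004]))
b=blob(W,u,50,lambda h:(h[...,0]>95)&(h[...,0]<125)&(h[...,1]>120)&(h[...,2]>60));print('blue',b[0],b[1],onz(w,b[0],.06))
b=blob(W,proj(w,[.457,.388,.004]),60,lambda h:(h[...,1]>90)&(h[...,0]<20));print('cork',b[0],b[1])
e=b[2]; P=np.array([onz(w,p,.004)[:2] for p in e])
from scipy.optimize import least_squares
r=least_squares(lambda v:np.hypot(*(P-v[:2]).T)-.040,[.457,.388],loss='soft_l1',f_scale=.001);print('circle',r.x)
u=proj(w,[.635,.292,.02]);print('cup px',u); b=blob(W,u,45,lambda h:(h[...,1]>85)&(h[...,2]<140)&(h[...,0]<20));print('cup',b[0],b[1],onz(w,b[0],.022))
go(.65,-.26,.25)
cv2.imwrite('pics/w7c.png',W)
E
```

```text
time_s: 16.5
tool_pos: [0.4875, 0.3822, 0.2081]
tool_rot: [179.9, 0.1, 170.2]
force: [-1.1, -1.0, -0.1]
grip_width: 0.0869
grasp_force: 0.0
[317.71143729 158.37982696] [317.64379651 151.58044332]
blue [317.5722084  157.56019211] (43.07893371582031, 43.17156219482422) [0.45615293 0.38800265 0.06      ]
cork [317.50016403 151.6727829 ] (65.94501495361328, 66.55327606201172)
circle [0.45819226 0.38759034]
cup px [269.01476097 299.10999415]
cup [269.33122253 301.25575256] (37.331642150878906, 45.20961380004883) [0.63697611 0.29230249 0.022     ]
at [0.4859 0.3822 0.2064] [-1.7997e+02 -5.0000e-02  1.7025e+02] t 16.55 shift [-0.2705 -0.6051 -0.0436] turn [-0.0005 -0.0008  0.    ] q [-47.   14.9   7.6  89.6  -2.   75.7  41.2] grip 0.0868
```

View pics/w7c.png

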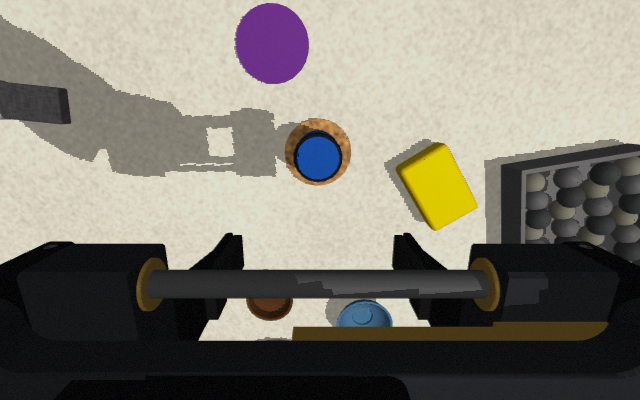

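The blue jar stands centred on the cork to within about 1 mm, with lid centre at (318,158) and cork at (318,152). Next is the yellow jar.

```bash
python3 -m jog '[[-0.0158,-0.0335,-0.001,0,0,0,0.087],[-0.0158,-0.0335,-0.001,0,0,0,0.087],[-0.0158,-0.0335,-0.001,0,0,0,0.087],[-0.0158,-0.0335,-0.001,0,0,0,0.087],[-0.0158,-0.0335,-0.001,0,0,0,0.087],[-0.0158,-0.0335,-0.001,0,0,0,0.087],[-0.0158,-0.0335,-0.001,0,0,0,0.087],[-0.0158,-0.0335,-0.001,0,0,0,0.087],[-0.0158,-0.0335,-0.001,0,0,0,0.087],[-0.0158,-0.0335,-0.001,0,0,0,0.087],[-0.0158,-0.0335,-0.001,0,0,0,0.087],[-0.0158,-0.0335,-0.001,0,0,0,0.087]]'
python3 -m jog '[[-0.0158,-0.0335,0,0,0,0,0.087],[-0.0158,-0.0335,0,0,0,0,0.087],[-0.0158,-0.0335,0,0,0,0,0.087],[-0.0158,-0.0335,0,0,0,0,0.087],[-0.0158,-0.0335,0,0,0,0,0.087],[-0.0158,-0.0335,0,0,0,0,0.087],[0,0,0,0,0,0,0.087],[0,0,0,0,0,0,0.087]]'
python3 - <<'E'
from h import *
w,W=snap('w8')
u=proj(w,[.651,-.262,.06]);print(u)
b=blob(W,u,45,lambda h:(h[...,0]>22)&(h[...,0]<35)&(h[...,1]>150)&(h[...,2]>150));print('yellow',b[0],b[1],onz(w,b[0],.06))
p=onz(w,b[0],.06); go(p[0],p[1],.0185,170)
for n,q in [('white',(.547,-.299)),('egg',(.545,-.2))]: print(n,proj(w,[*q,.06]))
E
```

```text
time_s: 17.55
tool_pos: [0.6039, -0.0465, 0.2168]
tool_rot: [180.0, -0.2, 170.4]
force: [1.2, -1.1, -0.2]
grip_width: 0.087
grasp_force: 0.0
time_s: 18.22
tool_pos: [0.6627, -0.2625, 0.2157]
tool_rot: [-180.0, -0.3, 170.0]
force: [-0.6, 0.2, -1.4]
grip_width: 0.0866
grasp_force: 0.0
[316.07792925 176.63075655]
yellow [315.40237427 177.10319901] (39.462684631347656, 40.249000549316406) [ 0.65137782 -0.26279591  0.06      ]
at [ 0.6635 -0.2597  0.2162] [179.93  -0.25 170.2 ] t 18.2667 shift [ 0.0106 -0.0054  0.1978] turn [ 0.0013 -0.0043  0.0034] q [ -0.2  28.2  28.8  74.  -13.3  81.4 107.9] grip 0.0872
white [260.11322939  79.80992272]
egg [360.43655153  58.40658192]
```

```bash
python3 -m jog '[[0.011,-0.003,0.02,0,0,0,0.075],[0,0,0.035,0,0,0,0.075],[0,0,0.04,0,0,0,0.075],[0,0,0.04,0,0,0,0.075],[0,0,0.03,0,0,0,0.075],[0,0,0.02,0,0,0,0.075],[0,0,0.012,0,0,0,0.075],[0,0,0,0,0,0,0.075],[0,0,0,0,0,0,0.075]]'
python3 -m jog '[[0,0,0,0,0,0,0.04],[0,0,0,0,0,0,0.04],[0,0,0,0,0,0,0.04],[0,0,0,0,0,0,0.04],[0,0,0,0,0,0,0.04],[0,0,0,0,0,0,0.04]]' 20
python3 -m jog '[[0,0,-0.01,0,0,0,0.04],[0,0,-0.03,0,0,0,0.04],[0,0,-0.03,0,0,0,0.04],[0,0,-0.03,0,0,0,0.04],[0,0,-0.03,0,0,0,0.04],[0,0,0,0,0,0,0.04]]'
python3 - <<'E'
from h import *
go(.546,.340,.15)
E
```

```text
time_s: 19.02
tool_pos: [0.6536, -0.2595, 0.0221]
tool_rot: [180.0, -0.0, 170.4]
force: [0.1, 0.4, 1.0]
grip_width: 0.0747
grasp_force: 0.0
time_s: 19.52
tool_pos: [0.6537, -0.2619, 0.0231]
tool_rot: [-180.0, 0.1, 170.3]
force: [-1.2, -0.8, 3.7]
grip_width: 0.05
grasp_force: 20.0
time_s: 20.02
tool_pos: [0.6566, -0.2628, 0.1602]
tool_rot: [-179.9, 0.6, 170.3]
force: [0.8, -1.2, 0.2]
grip_width: 0.0499
grasp_force: 20.0
at [ 0.6566 -0.2628  0.1602] [-179.92    0.64  170.27] t 20.0167 shift [0.211  0.5755 0.007 ] turn [-0.0015  0.0112 -0.    ] q [ -0.4  28.4  28.5  80.1 -13.7  74.2 109. ] grip 0.0499
```

```bash
python3 -m jog '[[0.005,0.015,0,0,0,0,0.04],[0.009,0.025,0,0,0,0,0.04],[0.012,0.034,0,0,0,0,0.04],[0.012,0.034,0,0,0,0,0.04],[0.012,0.034,0,0,0,0,0.04],[0.012,0.034,0,0,0,0,0.04],[0.012,0.034,0,0,0,0,0.04],[0.012,0.034,0,0,0,0,0.04],[0.012,0.034,0,0,0,0,0.04],[0.012,0.034,0,0,0,0,0.04],[0.012,0.034,0,0,0,0,0.04],[0.012,0.034,0,0,0,0,0.04]]'
python3 -m jog '[[0.012,0.034,0,0,0,0,0.04],[0.012,0.034,0,0,0,0,0.04],[0.012,0.034,0,0,0,0,0.04],[0.013,0.034,0,0,0,0,0.04],[0.013,0.034,0,0,0,0,0.04],[0.015,0.02,0,0,0,0,0.04],[0.012,0.01,0,0,0,0,0.04],[0,0,0,0,0,0,0.04],[0,0,0,0,0,0,0.04]]'
python3 - <<'E'
from h import *
go(.548,.340,.024,170)
w,W=snap('w9')
b=blob(W,proj(w,[.457,.388,.06]),40,lambda h:(h[...,0]>95)&(h[...,0]<125)&(h[...,1]>120)&(h[...,2]>60));print('blue',b[0],b[1],onz(w,b[0],.06))
go(.548,.340,.024,170)
E
```

```text
time_s: 21.02
tool_pos: [0.5834, 0.1384, 0.1511]
tool_rot: [-180.0, -0.1, 170.3]
force: [0.9, 0.7, -0.7]
grip_width: 0.0492
grasp_force: 20.0
time_s: 21.77
tool_pos: [0.5296, 0.3491, 0.151]
tool_rot: [-179.9, -0.1, 170.5]
force: [-0.0, -0.6, -1.0]
grip_width: 0.0495
grasp_force: 20.0
at [0.5296 0.3491 0.151 ] [-1.7991e+02 -1.0000e-01  1.7045e+02] t 21.7667 shift [-0.0199 -0.0058  0.127 ] turn [-0.0015 -0.0017  0.0079] q [-46.6  19.   13.4  91.2  -4.6  70.4  48.1] grip 0.0495
blue [351.04845047 107.99396515] (55.56946563720703, 58.36845779418945) [0.45538002 0.38863663 0.06      ]
at [0.531  0.3474 0.1513] [-1.7990e+02 -3.0000e-02  1.7029e+02] t 21.8167 shift [-0.0181 -0.0042  0.1273] turn [-0.0017 -0.0006  0.0051] q [-46.5  19.   13.5  91.2  -4.6  70.4  48.1] grip 0.0495
```

```bash
python3 -m jog '[[-0.009,-0.0025,0.01,0,0,0,0.04],[-0.009,-0.0025,0.025,0,0,0,0.04],[0,0,0.025,0,0,0,0.04],[0,0,0.025,0,0,0,0.04],[0,0,0.02,0,0,0,0.04],[0,0,0.013,0,0,0,0.04],[0,0,0.005,0,0,0,0.04],[0,0,0,0,0,0,0.04],[0,0,0,0,0,0,0.04]]'
python3 - <<'E'
from h import *
for i in range(3):
    env.read_camera('top'); go(.548,.340,.0225,170)
E
```

```text
time_s: 22.57
tool_pos: [0.5495, 0.3398, 0.0298]
tool_rot: [180.0, 0.1, 170.2]
force: [0.3, 0.2, 0.2]
grip_width: 0.0494
grasp_force: 20.0
at [0.5497 0.3404 0.0305] [1.7991e+02 1.1000e-01 1.7024e+02] t 22.6167 shift [ 0.0016 -0.0007  0.008 ] turn [0.0016 0.0019 0.0041] q [-44.4  26.8  13.   95.6  -6.8  58.2  51.1] grip 0.0492
at [0.5497 0.3407 0.0308] [1.7988e+02 1.2000e-01 1.7025e+02] t 22.6667 shift [ 0.0016 -0.001   0.0083] turn [0.0021 0.0022 0.0044] q [-44.4  26.8  13.   95.6  -6.8  58.2  51.1] grip 0.0491
at [0.5496 0.3408 0.0308] [1.7988e+02 1.2000e-01 1.7027e+02] t 22.7167 shift [ 0.0014 -0.0011  0.0083] turn [0.0021 0.0021 0.0047] q [-44.4  26.7  12.9  95.6  -6.8  58.2  51.1] grip 0.0496
```

```bash
python3 -m jog '[[0.0015,-0.001,0.003,0,0,0,0.04],[0,0,0.003,0,0,0,0.04],[0,0,0,0,0,0,0.04],[0,0,0,0,0,0,0.04]]'
python3 -m jog '[[0,0,0.001,0,0,0,0.04],[0,0,0,0,0,0,0.04]]'
python3 -m jog '[[0,0,0.001,0,0,0,0.04],[0,0,0,0,0,0,0.04]]'
python3 -m jog '[[0,0,0.001,0,0,0,0.04],[0,0,0,0,0,0,0.04]]'
```

```text
time_s: 23.05
tool_pos: [0.5466, 0.3396, 0.0231]
tool_rot: [180.0, 0.0, 170.3]
force: [0.5, 0.4, 0.2]
grip_width: 0.0496
grasp_force: 20.0
time_s: 23.22
tool_pos: [0.5467, 0.3396, 0.0231]
tool_rot: [180.0, -0.0, 170.3]
force: [-3.3, -0.4, 5.0]
grip_width: 0.0498
grasp_force: 20.0
time_s: 23.38
tool_pos: [0.5466, 0.3396, 0.023]
tool_rot: [180.0, -0.0, 170.3]
force: [-4.9, -2.2, 10.2]
grip_width: 0.0495
grasp_force: 20.0
time_s: 23.55
tool_pos: [0.5466, 0.3396, 0.023]
tool_rot: [180.0, -0.0, 170.3]
force: [-4.9, -3.6, 15.7]
grip_width: 0.0494
grasp_force: 20.0
```

```bash
python3 -m jog '[[0,0,-0.002,0,0,0,0.05],[0,0,0,0,0,0,0.075],[0,0,0,0,0,0,0.075],[0,0,0,0,0,0,0.075],[0,0,-0.02,0,0,0,0.08],[0,0,-0.035,0,0,0,0.087],[0,0,-0.04,0,0,0,0.087],[-0.03,0,-0.04,0,0,0,0.087],[-0.035,-0.01,-0.03,0,0,0,0.087],[-0.035,-0.01,-0.03,0,0,0,0.087],[-0.03,-0.01,-0.03,0,0,0,0.087]]'
python3 -m jog '[[0,0,0,0,0,0,0.087],[0,0,0,0,0,0,0.087]]'
python3 - <<'E'
from h import *
w,W=snap('w10')
B=lambda h:(h[...,0]>95)&(h[...,0]<125)&(h[...,1]>120)&(h[...,2]>60)
Y=lambda h:(h[...,0]>22)&(h[...,0]<35)&(h[...,1]>150)&(h[...,2]>150)
D=lambda h:(h[...,1]>85)&(h[...,2]<140)&(h[...,0]<20)
C=lambda h:(h[...,1]>80)&(h[...,0]<20)&(h[...,2]>60)
for n,p,f,r in [('blue',(.456,.388,.06),B,35),('yellow',(.545,.34,.06),Y,35),('cup',(.635,.292,.022),D,35),('cork',(.457,.388,.004),C,40)]:
    u=proj(w,p); b=blob(W,u,r,f); print(n,u.round(1),b[0].round(1),np.round(b[1],1),onz(w,b[0],p[2]).round(4))
cv2.imwrite('pics/w10c.png',W)
go(.65,-.19,.2,170)
E
```

```text
time_s: 24.47
tool_pos: [0.6569, 0.2927, 0.2329]
tool_rot: [-180.0, -0.0, 170.3]
force: [0.3, -0.4, 0.2]
grip_width: 0.0871
grasp_force: 0.0
time_s: 24.63
tool_pos: [0.6587, 0.2909, 0.2336]
tool_rot: [179.9, 0.2, 170.0]
force: [0.3, -0.4, -0.9]
grip_width: 0.0869
grasp_force: 0.0
blue [382.6 -45.8] [415.2 184. ] [53.6 58.8] [0.6798 0.3994 0.06  ]
yellow [345.5  66.4] [345.9  65.9] [41.9 45.5] [0.5446 0.3404 0.06  ]
cup [314.9 156.6] [315.5 155.6] [49.4 49.6] [0.6339 0.2929 0.022 ]
cork [372.3 -19.6] [371.7 -17.3] [68.9 81.2] [0.4591 0.3871 0.004 ]
at [0.6563 0.2927 0.2316] [ 1.7999e+02 -2.0000e-02  1.7019e+02] t 24.6833 shift [-0.076  -0.4767  0.0315] turn [ 0.0002 -0.0003  0.0034] q [-37.1  27.1  16.4  71.5  -7.4  82.5  58.7] grip 0.087
```

Yellow is within about 1 mm of the midpoint. Last comes the egg.

```bash
python3 -m jog '[[0.001,-0.0355,0.002,0,0,0,0.087],[0.001,-0.0355,0.002,0,0,0,0.087],[0.001,-0.0355,0.002,0,0,0,0.087],[0.001,-0.0355,0.002,0,0,0,0.087],[0.001,-0.0355,0.002,0,0,0,0.087],[0.001,-0.0355,0.002,0,0,0,0.087],[0.001,-0.0355,0.002,0,0,0,0.087],[0.001,-0.0355,0.002,0,0,0,0.087],[0.001,-0.0355,0.002,0,0,0,0.087],[0.001,-0.0355,0.002,0,0,0,0.087],[0.001,-0.0355,0.002,0,0,0,0.087],[0.001,-0.0355,0.002,0,0,0,0.087]]'
python3 -m jog '[[0,-0.035,0.002,0,0,0,0.087],[0,-0.025,0.002,0,0,0,0.087],[0,0,0.002,0,0,0,0.087],[0,0,0,0,0,0,0.087]]'
python3 - <<'E'
from h import *
w,W=snap('w11');go(.56,-.2,.2,170)
u=proj(w,[.545,-.2,.03]);print(u)
h=cv2.cvtColor(W,cv2.COLOR_BGR2HSV);print(h[int(u[1]),int(u[0])-45:int(u[0])+45:4].tolist())
E
```

```text
time_s: 25.68
tool_pos: [0.5704, -0.1238, 0.2061]
tool_rot: [179.9, -0.2, 170.4]
force: [0.8, -1.1, -0.0]
grip_width: 0.087
grasp_force: 0.0
time_s: 26.02
tool_pos: [0.5603, -0.1836, 0.2]
tool_rot: [179.9, -0.2, 170.2]
force: [-0.4, 1.1, -0.7]
grip_width: 0.0868
grasp_force: 0.0
at [ 0.5612 -0.1817  0.2004] [ 1.7990e+02 -1.7000e-01  1.7035e+02] t 26.0667 shift [-0.0019 -0.0182  0.0003] turn [ 0.0017 -0.003   0.0061] q [-10.2  12.7  29.8  94.7  -6.6  74.6 101.1] grip 0.0873
[300.37011714 173.22227574]
[[24, 27, 140], [21, 30, 134], [22, 29, 132], [21, 30, 135], [20, 29, 133], [24, 29, 133], [15, 109, 110], [28, 31, 107], [30, 31, 115], [26, 33, 123], [28, 31, 130], [26, 33, 132], [26, 31, 198], [28, 32, 206], [3, 172, 114], [11, 70, 123], [30, 31, 163], [30, 22, 224], [25, 25, 224], [25, 29, 221], [26, 25, 222], [32, 20, 224], [25, 28, 221]]
```

Run:
```python
from h import *
w=load('w11.npy');W=cv2.imread('pics/w11.png')
x0,y0=262,135;c=W[y0:y0+80,x0:x0+80]
h=cv2.cvtColor(c,cv2.COLOR_BGR2HSV).astype(int)
for j in range(0,80,2): print(y0+j,''.join('R' if (p[1]>80 and (p[0]<8 or p[0]>172)) else 'O' if p[1]>70 else '#' if p[2]>200 else '+' if p[2]>150 else '-' if p[2]>120 else '.' for p in h[j]))
```

```text
135 -----------------###############################################################
137 ---------------#################################################################
139 ----------------################################################################
141 ----------------################################################################
143 ----------------################################################################
145 -----------------######+--------################################################
147 ------------------------------------###+########################################
149 ------------------------------------------######################################
151 -------------------------------O.--OOOOOOO--####################################
153 ----------------------------OOOROOO......OOOOOOO+###############################
155 --------------------------OO..RR.....-----------OOOO############################
157 -----------------------OOO....RRR------------------OOO##########################
159 ---------------------OO.......RRR--------++++++------OOO####################
[... 1599 characters left out ...]
####################
199 ################################################################################
201 ################################################################################
203 ################################################################################
205 ################################################################################
207 ################################################################################
209 ################################################################################
211 ################################################################################
213 ################################################################################
```

The egg's orange ring is at cols 278–322 and rows 150–195, centre (300,173), which gives (0.545, -0.200). I'll grasp it high so the fingertips stay above the cup rim.

```bash
python3 -m jog '[[0.013,-0.02,0.01,0,0,0,0.08],[0,0,0.035,0,0,0,0.08],[0,0,0.035,0,0,0,0.08],[0,0,0.035,0,0,0,0.08],[0,0,0.03,0,0,0,0.08],[0,0,0.02,0,0,0,0.075],[0,0,0.01,0,0,0,0.075],[0,0,0,0,0,0,0.075],[0,0,0,0,0,0,0.075]]'
python3 - <<'E'
from h import *
for i in range(2): env.read_camera('top'); go(.545,-.2,.018,170)
E
```

```text
time_s: 26.82
tool_pos: [0.5464, -0.1999, 0.0272]
tool_rot: [180.0, -0.0, 170.4]
force: [-0.0, 0.5, 0.5]
grip_width: 0.0751
grasp_force: 0.0
at [ 0.5471 -0.2005  0.0282] [1.7998e+02 1.0000e-01 1.7037e+02] t 26.8667 shift [0.0022 0.0002 0.0102] turn [0.0003 0.0018 0.0064] q [ -6.5  21.7  28.5 105.6 -12.4  55.6 107.7] grip 0.0751
at [ 0.5475 -0.201   0.0287] [1.7998e+02 1.7000e-01 1.7034e+02] t 26.9167 shift [0.0026 0.0006 0.0107] turn [0.0003 0.0029 0.0059] q [ -6.4  21.7  28.5 105.6 -12.4  55.6 107.7] grip 0.0748
```

```bash
python3 -m jog '[[0.002,0,0.005,0,0,0,0.065],[0,0,0.0055,0,0,0,0.065],[0,0,0,0,0,0,0.06],[0,0,0,0,0,0,0.06]]' 10
python3 -m jog '[[0,0,0,0,0,0,0.054],[0,0,0,0,0,0,0.05],[0,0,0,0,0,0,0.046],[0,0,0,0,0,0,0.042],[0,0,0,0,0,0,0.04],[0,0,0,0,0,0,0.04],[0,0,0,0,0,0,0.04]]' 12
python3 -m jog '[[0,0,-0.005,0,0,0,0.04],[0,0,-0.01,0,0,0,0.04],[0,0,-0.02,0,0,0,0.04],[0,0,-0.03,0,0,0,0.04],[0,0,-0.03,0,0,0,0.04],[0,0,-0.03,0,0,0,0.04],[0,0,-0.02,0,0,0,0.04],[0,0,0,0,0,0,0.04]]'
python3 - <<'E'
from h import *
go(.634,.2928,.165,170)
E
```

```text
time_s: 27.25
tool_pos: [0.5437, -0.201, 0.0164]
tool_rot: [180.0, -0.0, 170.3]
force: [-1.1, 0.1, 0.1]
grip_width: 0.0621
grasp_force: 0.0
time_s: 27.83
tool_pos: [0.5441, -0.201, 0.0167]
tool_rot: [180.0, 0.0, 170.3]
force: [0.0, 0.2, 1.0]
grip_width: 0.0468
grasp_force: 12.0
time_s: 28.5
tool_pos: [0.5468, -0.2025, 0.1677]
tool_rot: [-180.0, 0.6, 170.2]
force: [0.4, 0.4, -0.1]
grip_width: 0.047
grasp_force: 12.0
at [ 0.5468 -0.2025  0.1677] [-179.98    0.56  170.25] t 28.5 shift [-0.002   0.503   0.0026] turn [-0.0002  0.0097  0.0043] q [ -9.   12.6  30.7  98.7  -6.9  70.  103.7] grip 0.047
```

```bash
python3 -m jog '[[0,0.012,0,0,0,0,0.04],[0,0.022,0,0,0,0,0.04],[0,0.03,0,0,0,0,0.04],[0,0.03,0,0,0,0,0.04],[0,0.03,0,0,0,0,0.04],[0,0.03,0,0,0,0,0.04],[0,0.03,0,0,0,0,0.04],[0,0.03,0,0,0,0,0.04],[0,0.03,0,0,0,0,0.04],[0,0.03,0,0,0,0,0.04],[0,0.03,0,0,0,0,0.04],[0,0.03,0,0,0,0,0.04]]'
python3 -m jog '[[0,0.03,0,0,0,0,0.04],[0,0.03,0,0,0,0,0.04],[0,0.03,0,0,0,0,0.04],[0,0.03,0,0,0,0,0.04],[0,0.025,0,0,0,0,0.04],[0,0.015,0,0,0,0,0.04],[0,0.008,0,0,0,0,0.04],[0,0,0,0,0,0,0.04],[0,0,0,0,0,0,0.04]]'
python3 - <<'E'
from h import *
w,W=snap('w12');go(.634,.2928,.165,170)
D=lambda h:(h[...,1]>85)&(h[...,2]<140)&(h[...,0]<20)
u=proj(w,[.634,.293,.022]);print(u)
h=cv2.cvtColor(W,cv2.COLOR_BGR2HSV).astype(int)
for j in range(140,330,4): print(j,''.join('R' if (p[1]>80 and p[2]>90 and (p[0]<8 or p[0]>172)) else 'O' if p[1]>70 and p[2]>100 else '#' if p[2]>200 else '+' if p[2]>120 else '-' if p[2]>60 else '.' for p in h[j,250:390:2]))
E
```

```text
time_s: 29.5
tool_pos: [0.5988, 0.1305, 0.1597]
tool_rot: [-179.9, -0.2, 170.3]
force: [0.3, -0.8, -0.7]
grip_width: 0.047
grasp_force: 12.0
time_s: 30.25
tool_pos: [0.6285, 0.2923, 0.1609]
tool_rot: [-179.9, -0.0, 170.2]
force: [0.3, -0.3, -0.3]
grip_width: 0.047
grasp_force: 12.0
at [0.6289 0.2913 0.1613] [-179.89   -0.    170.14] t 30.3 shift [-0.0047  0.0023 -0.0037] turn [-0.0019 -0.0001  0.0024] q [-38.4  25.7  15.6  81.3  -6.9  74.   57.7] grip 0.0471
[319.35883295 195.48660976]
140 +++++++++++++++++++++#################################################
144 +++++++++++++++++++++#################################################
148 +++++++++++++++++++++#################################################
152 +++++++++++++++++++++#################################################
156 ++++++++++++++++++++++################################################
160 ++++++++++++++++++++++################################################
164 +++++++++++++++++++++#+++++++++++++++#################################
168 ++++++++++++++++++++++++++++++O--OOOOO-O##############################
172 +++++
[... 2290 characters left out ...]
---------------..........
296 ......................................................................
300 .........-##OOOOOOOO----R-R--+#RRRRR#+#++++++----OOOOOOOOOO...........
304 .........+#OOOOOOOOOOO--++++++#########++++----#OOOOOOOOOO#-..........
308 .........#+OOOOOOOOOOOO#+-++++++####RRO+----+###############..........
312 ........###OOOOOOOOOOOO#####++++---------+##################-.........
316 .......-######OOOOOOO########################################.........
320 ..#+##############################################################-...
324 .-#################################################OOOOOOOOOO######...
328 ----------------------------------------------------------------------
```

Run:
```python
from h import *
w=load('w12.npy')
M=np.array([[0,.96035,.27881],[1,0,0],[0,.27881,-.96035]]);P=np.eye(4);P[:3,:3]=M;P[:3,3]=[.076,.0004,-.163];c=dict(w,pose=P)
a=np.linspace(0,2*np.pi,73)
for ox in (-.004,0,.002,.004):
  for tilt in (-8,0,8):
    t=np.radians(tilt); dz=-.0113
    pts=np.array([proj(c,[ox+.024*np.cos(b)*np.cos(t),.024*np.sin(b),dz+.024*np.cos(b)*np.sin(t)]) for b in a]); pole=proj(c,[ox-.036*np.sin(-t)*-1*-1,0,dz-.036])
    print(ox,tilt,'cols',pts[:,0].min().round(),pts[:,0].max().round(),'rows',pts[:,1].min().round(),pts[:,1].max().round())
print('cup rel tool', M@np.array([0,0,0])) 
o,d=ray(c,(319.4,195.0)); 
print('cup in tool',o+d*((.161-.022)-o[2])/d[2])
```

```text
-0.004 -8 cols 273.0 361.0 rows 226.0 298.0
-0.004 0 cols 273.0 361.0 rows 223.0 302.0
-0.004 8 cols 273.0 361.0 rows 221.0 305.0
0 -8 cols 273.0 361.0 rows 219.0 292.0
0 0 cols 273.0 361.0 rows 216.0 296.0
0 8 cols 273.0 361.0 rows 214.0 299.0
0.002 -8 cols 273.0 361.0 rows 215.0 289.0
0.002 0 cols 273.0 361.0 rows 212.0 293.0
0.002 8 cols 273.0 361.0 rows 211.0 296.0
0.004 -8 cols 273.0 361.0 rows 211.0 286.0
0.004 0 cols 273.0 361.0 rows 209.0 290.0
0.004 8 cols 273.0 361.0 rows 207.0 293.0
cup rel tool [0. 0. 0.]
cup in tool [-0.00482753  0.00219487  0.139     ]
```

```bash
python3 -m jog '[[-0.002,0.001,0,0,0,0,0.04],[-0.002,0.001,0.015,0,0,0,0.04],[0,0,0.025,0,0,0,0.04],[0,0,0.025,0,0,0,0.04],[0,0,0.02,0,0,0,0.04],[0,0,0.01,0,0,0,0.04],[0,0,0,0,0,0,0.04],[0,0,0,0,0,0,0.04],[0,0,0,0,0,0,0.04]]'
python3 - <<'E'
from h import *
w,W=snap('w13');go(.634,.2928,.0287,170);print(proj(w,[.634,.2928,.022]))
h=cv2.cvtColor(W,cv2.COLOR_BGR2HSV).astype(int)
for j in range(196,272,3): print(j,''.join('R' if (p[1]>80 and p[2]>90 and (p[0]<8 or p[0]>172)) else 'O' if p[1]>70 and p[2]>100 else '#' if p[2]>200 else '+' if p[2]>120 else '-' if p[2]>60 else '.' for p in h[j,260:380:2]))
E
```

```text
time_s: 31.05
tool_pos: [0.6342, 0.2951, 0.0681]
tool_rot: [179.9, 0.1, 170.2]
force: [0.0, 0.0, -1.2]
grip_width: 0.047
grasp_force: 12.0
at [0.6343 0.2953 0.0685] [1.7989e+02 1.5000e-01 1.7025e+02] t 31.1 shift [-0.     -0.0026  0.0398] turn [0.0019 0.0026 0.0044] q [-37.9  30.4  14.7  85.7  -8.2  64.8  58.6] grip 0.0471
[314.03405187 221.69330615]
196 +++++++++++--.......-..---.----.------....--################
199 ++++++++++--.....-..-......-.--------.--...-.###############
202 +++++++++-.-...................-.----.---....-##############
205 ++++++++-.....-..............-........-.-......#############
208 ++++++++-.....-.-.......-.---............-.....+############
211 +++++++-......----.-.-.......-.--.............-.############
214 +++++++-.....-......-.-.------------............############
217 +++++++.............-------OO----------.---.....+###########
220 +++++++...........-----OOOOOOOOOOOOOO-----......-###########
223 ++++++--.......---OOO--OO--------OOOOOOO---......###########
226 +++++++--.....--OOO-------------------OOOOO--...O###########
229 +++++++-.....OOOO----------+
[... 242 characters left out ...]
O-----+++++-RR+++++++++++++++++++-----O-..........
244 ........OO----+++++++-RR++++++++++++++++++++-----O-.........
247 ........O-----+++++++RRR++++++++++++++++++++-----OR.........
250 .......------++++++++-RRO++++++++++++++++++++------.........
253 .......O----++++++++++RRR++++++++++++++++++++------.........
256 .......O----++++++++++RRR++++++++++++++++++++++----O........
259 .......O----+++++++++++RR++++++++++++++++++++++----O........
262 .......----++++++++++++RRR++++++++++++++++++++++----........
265 .......---+++++++++++++RRR++++#++++++++++++++++R----........
268 .......----++++++++++++ORR++++++++++++++++++++R-----........
271 ............................................................
```

```bash
python3 -m jog '[[0,-0.002,0,0,0,0,0.04],[0,0,0.01,0,0,0,0.04],[0,0,0.01,0,0,0,0.04],[0,0,0.007,0,0,0,0.04],[0,0,0.005,0,0,0,0.04],[0,0,0,0,0,0,0.04],[0,0,0,0,0,0,0.04]]'
python3 - <<'E'
from h import *
for i in range(2): env.read_camera('top'); go(.634,.2928,.0287,170)
E
```

```text
time_s: 31.68
tool_pos: [0.6322, 0.2929, 0.0337]
tool_rot: [-180.0, -0.1, 170.3]
force: [0.0, 0.2, 0.3]
grip_width: 0.047
grasp_force: 12.0
at [0.6327 0.2931 0.0344] [-1.7999e+02 -1.0000e-02  1.7028e+02] t 31.7333 shift [-0.0014 -0.0001  0.0057] turn [-0.0001 -0.0001  0.0048] q [-37.6  32.2  14.4  87.2  -8.6  61.7  59.1] grip 0.0472
at [0.6329 0.2932 0.0348] [1.7998e+02 2.0000e-02 1.7028e+02] t 31.7833 shift [-0.0011 -0.0002  0.0061] turn [0.0003 0.0004 0.0048] q [-37.6  32.2  14.4  87.2  -8.6  61.7  59.1] grip 0.047
```

```bash
python3 -m jog '[[-0.001,0,0.002,0,0,0,0.04],[0,0,0.002,0,0,0,0.04],[0,0,0,0,0,0,0.04],[0,0,0,0,0,0,0.04]]'
python3 -m jog '[[0,0,0.001,0,0,0,0.04],[0,0,0,0,0,0,0.04],[0,0,0,0,0,0,0.04]]'
python3 -m jog '[[0,0,0.001,0,0,0,0.04],[0,0,0,0,0,0,0.04],[0,0,0,0,0,0,0.04]]'
```

```text
time_s: 32.12
tool_pos: [0.6336, 0.2929, 0.0305]
tool_rot: [-180.0, -0.0, 170.3]
force: [0.4, -0.3, 0.7]
grip_width: 0.0474
grasp_force: 12.0
time_s: 32.37
tool_pos: [0.6336, 0.2929, 0.0296]
tool_rot: [180.0, -0.0, 170.3]
force: [0.3, 0.2, -0.2]
grip_width: 0.0472
grasp_force: 12.0
time_s: 32.62
tool_pos: [0.6338, 0.293, 0.0288]
tool_rot: [180.0, 0.0, 170.3]
force: [0.4, -0.6, -0.4]
grip_width: 0.047
grasp_force: 12.0
```

```bash
python3 -m jog '[[0,0,0.0007,0,0,0,0.04],[0,0,0,0,0,0,0.04],[0,0,0,0,0,0,0.04]]'
python3 -m jog '[[0,0,0.0006,0,0,0,0.04],[0,0,0,0,0,0,0.04],[0,0,0,0,0,0,0.04]]'
```

```text
time_s: 32.87
tool_pos: [0.6339, 0.293, 0.0287]
tool_rot: [180.0, 0.0, 170.3]
force: [-3.1, 0.2, 4.9]
grip_width: 0.0472
grasp_force: 12.0
time_s: 33.12
tool_pos: [0.6339, 0.293, 0.0287]
tool_rot: [180.0, 0.0, 170.3]
force: [-2.4, -0.9, 7.4]
grip_width: 0.0471
grasp_force: 12.0
```

Touchdown came at exactly the height expected for the cup floor, so I'll release gently.

```bash
python3 -m jog '[[0,0,-0.001,0,0,0,0.04],[0,0,0,0,0,0,0.046],[0,0,0,0,0,0,0.05],[0,0,0,0,0,0,0.054],[0,0,0,0,0,0,0.06],[0,0,0,0,0,0,0.065],[0,0,0,0,0,0,0.07],[0,0,0,0,0,0,0.07]]' 5
python3 -m jog '[[0,0,-0.01,0,0,0,0.07],[0,0,-0.02,0,0,0,0.07],[0,0,-0.03,0,0,0,0.07],[0,0,-0.04,0,0,0,0.07],[0,0,-0.04,0,0,0,0.08],[-0.01,0,-0.04,0,0,0,0.087],[-0.02,0,-0.02,0,0,0,0.087],[0,0,0,0,0,0,0.087],[0,0,0,0,0,0,0.087]]'
python3 - <<'E'
from h import *
w,W=snap('w14');S=env.read_camera('scene');go(.634,.293,.2)
u=proj(w,[.634,.293,.04]).astype(int)
a=cv2.resize(W[max(u[1]-130,0):u[1]+70,u[0]-100:u[0]+100],(400,400),interpolation=cv2.INTER_CUBIC)
b=cv2.resize(S[140:270,310:440],(400,400),interpolation=cv2.INTER_CUBIC)
cv2.imwrite('pics/final.png',np.hstack([a,cv2.resize(S[150:260,400:470],(255,400)), ]) if 0 else np.hstack([a,cv2.resize(S[140:260,330:450],(400,400),interpolation=cv2.INTER_CUBIC)]))
E
```

```text
time_s: 33.78
tool_pos: [0.6335, 0.2929, 0.028]
tool_rot: [-180.0, -0.0, 170.3]
force: [-1.0, -1.1, 0.4]
grip_width: 0.0677
grasp_force: 0.0
time_s: 34.53
tool_pos: [0.6648, 0.2871, 0.231]
tool_rot: [179.9, 0.2, 170.2]
force: [-0.2, 0.1, -0.1]
grip_width: 0.086
grasp_force: 0.0
at [0.6623 0.2878 0.2273] [-1.7996e+02 -1.1000e-01  1.7028e+02] t 34.6333 shift [0.0287 0.0003 0.0274] turn [-0.0007 -0.0019  0.    ] q [-36.4  27.7  16.2  71.1  -7.5  82.4  59.3] grip 0.0864
```

View pics/final.png

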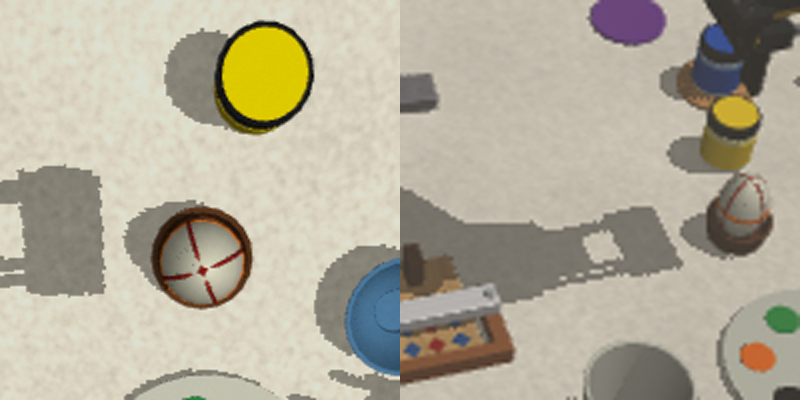

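The egg stands upright in the cup, centred at about (202,257) in the left panel. The yellow jar is upright between cup and coaster, the blue jar is on the cork, and the plate is under the bar. The gripper is open and clear of everything.

```bash
python3 -m jog '[[0,0,0,0,0,0,0.087],[0,0,0,0,0,0,0.087],[0,0,0,0,0,0,0.087]]'; python3 -c "
from cell import env
print(env.sign_off())"
```

```text
time_s: 34.88
tool_pos: [0.6623, 0.2881, 0.2271]
tool_rot: [-179.9, -0.1, 170.3]
force: [-0.2, -0.1, 0.2]
grip_width: 0.0871
grasp_force: 0.0
the job is handed in; nothing more can be done
None
```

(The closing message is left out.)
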